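Zero the parts counter through its recessed reset key

TASK

Zero the parts counter on the bench with the fingertips: push the shutter's rib to slide the shutter fully across, off the round well, reach down into the round well and press the sunken key all the way home, then push the shutter fully back over the round well. Only touch and push: lift and carry nothing, do not shove the counter along the table, leave the key in the square well alone and leave the small parts round the counter where they stand.

Things in the scene. Friction and masses are not known exactly. Their poses are not given: they have to be found in the camera images.
- counter: Grey bench counter, loose on rubber feet, 130 (its x) x 172 (its y) x 46 mm high, 2 to 3 kg; origin at the centre of its underside, z up, +x from the wells towards the dark display bezel (5 mm high). In its flat top, 20 mm off the middle to -x, are two wells: round at the +y end, square at the -y end, centres 74 mm apart. Slides on the table if pushed sideways with more than about 10 N.
- round_well (a point): Centre of the mouth of the round well, level with the counter's flat top (z 46 mm). Bore 49 mm across, straight walls, floor 21 mm down. In its middle sits the reset key, a round black button 24 mm across whose top lies 15 mm below the mouth.
- square_well (a point): Centre of the mouth of the square well, 45 x 45 mm, same depth, with a square black key 22 mm wide: not to be pressed.
- shutter (a joint): One aluminium shutter, plate 62 x 58 x 4 mm (upper face 4.5 mm above the flat top), sliding along the counter's y between two rails 7.5 mm high, 31 to 38 mm off the wells' line. 0 = stop at the +y end, over the round well; grows to -y; 0.074 m = other stop, over the square well. Starts at 0 to 0.02, moves with about 1.5 N, stays where left. Past 0.055 the round well is clear.
- rib_top (a point): Middle of the top edge of the shutter's push rib, an upright bar 50 mm long (along the counter's x), 8 mm thick (along its y), standing 14 mm above the plate across the shutter's middle; 25 mm of plate on each side of it.
- reset_key (a joint): Travel of the round key in the round well: 0 = up, 0.005 m = pressed home; spring, 2 N to start and 5 N at the bottom; it returns by itself.
- mode_key (a joint): Travel of the square key in the square well: 0 = up, 0.005 m = pressed home, same spring. Leave alone.
- capacitor_1: Loose bystander: must stay where it stands. Standing blue capacitor 25 mm across, 46 mm high, near the counter's -x side; origin at its foot.
- capacitor_3: Loose bystander: must stay where it stands. Standing blue capacitor 25 mm across, 40 mm high, near the counter's -x side; origin at its foot.
- clamp_knob: Loose bystander: must stay where it stands. Black star knob on its head with a pale stud, 36 mm across, 38 mm high, near the counter's -x side; origin at its foot.
- spare_die: Loose bystander: must stay where it stands. Steel die block 28 x 60 x 18 mm beyond the counter's +x (display) side; origin at the middle of its underside.
- step_gauge: Loose bystander: must stay where it stands. Aluminium stepped gauge 26 x 68 x 24 mm beyond the counter's +x (display) side; origin at the middle of its underside.

How it is judged (in metres and radians):
On the way, in this order (a step that is already met when the one before it is completed fails the run):
1. the shutter is pushed fully across, off the round well (value of joint shutter above 0.066 m), for 0.1 s.
2. the key in the round well is pressed home with the shutter open (value of joint reset_key above 0.004 m and value of joint shutter above 0.053 m), for 0.1 s.
3. the shutter is pushed back over the round well (value of joint shutter below 0.008 m and value of joint reset_key below 0.0015 m), for 0.1 s.
At the end, for the whole second after the job is handed in: The shutter is back within 8 mm of its stop over the round well, both keys are up (within 1.5 mm), the counter stands level, at rest and within 30 mm of where it stood, and the five small parts are within 25 mm of where they stood (all of step 3 and value of joint mode_key below 0.0015 m and angle between counter's own z axis and vertical below 0.03 rad and distance of counter from where it was at the start of the episode below 0.03 m and linear speed of counter below 0.01 m/s and distance of each of capacitor_1, capacitor_3, clamp_knob, spare_die, step_gauge from where it was at the start of the episode below 0.025 m); the robot touches nothing.
It fails at once if the key in the square well is pressed (2.5 mm or more) (value of joint mode_key above 0.0025 m).
It fails at once if the counter is lifted or tipped (height (world z) of counter above 0.01 m or angle between counter's own z axis and vertical above 0.12 rad).
It fails at once if the counter is shoved more than 30 mm (distance of counter from where it was at the start of the episode above 0.03 m).
It fails at once if a bystander is shoved, lifted or carried more than 25 mm (distance of any of capacitor_1, capacitor_3, clamp_knob, spare_die, step_gauge from where it was at the start of the episode above 0.025 m).
It also fails if it takes over 67 s, if anything falls off the work surface, if the arm or the gripper's body presses on something with over 40 N, if the wrist force passes 120 N, or if a joint passes its speed limit or range.

ROBOT

A 6-joint arm with a two-finger parallel gripper is mounted at the origin on the work surface; the furniture and walls round the work are solid. World frame = base frame: x ahead of the robot, y to its left, z up, the work surface at z = 0. Lengths are in m, angles in degrees, forces in N, time in s.
With the tool pointing down it reaches from about 0.35 to 1 m from the base axis. Payload 7.1 kg.
Tool frame: the origin (TCP) lies on the centre line of the jaws, within the pads' length; the fingertips stand ahead of it and the grasp point (between the pads) lies 2 mm behind it (manip.finger_overhang is the z of the fingertips in the tool frame, in m); z points along the fingers, y is the line along which they close (so a half turn about z gives the same grasp; the last joint's range is limited). The gripper opens to 85 mm and grips with 20 to 120 N. Pads are 22 mm wide; open, the fingers measure 114 mm over their backs; the gripper's body (76 mm by 85 mm) begins 54 mm behind the grasp point. The pads swing forward as they close: fully open they stand 13 mm farther back than shut.
Start: joints at [-74.255, 24.242, 93.386, -0, 62.372, -1.089], TCP at [0.181, -0.598, 0.248] pointing down, gripper open.
Joint ranges: [-172.04, 172.04], [-51.8, 120.97], [4.93, 147.93], [-75.15, 255.16], [6.16, 154.13], [-145.62, 145.62]. Speed limits (degrees/s): [136.94, 136.94, 172.46, 180, 180, 180].

INTERFACE

Orientations are given as a 3x3 rotation matrix whose columns are the frame's x, y, z axes.
In Python, from rig import manip gives the robot as it stands. The module is installed in compiled form; this text tells all that it offers.
- The arm moves only by the shell command python3 -m creep 'ROWS' [FORCE]. ROWS is a JSON object of lists of equal length, an entry for each row: "offset": the shift along the world's x, y, z in m, a list of three; "rot": the turn, a rotation vector about the world's x, y, z in rad, a list of three; "fingers": the opening in per cent of the stroke, from 0 (shut) to 100 (fully open). A call has 1 to 8 rows; each row shifts and turns the commanded pose from where the row before left it; what a row does not reach is not made up. A row lasts 1/12 s, in which the tool goes at most 41.7 mm and 7.16 degrees, less where a joint would pass 70% of its speed; a pose out of reach is approached as far as the arm can. A call with a gripper value outside its range is refused whole. The fingers move at their own pace and stop on an object; FORCE is the grip in N (left out, the last holds). Time passes only in rows, so rows that do not move let the fingers close. It gives the time, the measured TCP pose, the force, the opening and the grip force at its end, in the units of the state.
- manip.state(): the state, without advancing time (a new reading comes with each control period).
- manip.capture(name): name is "scene" or "top" or "wrist"; returns (picture, depth): 400x640x3 uint8, blue, green, red; 400x640 float32, m along the optical axis (not along the pixel's ray), 0 where there is no reading.
- manip.camera_model(name): a dict with "intrinsics" (3x3 intrinsics, pixels), "position" and "attitude" of the camera in the world; the wrist camera has in their place "mount" (4x4, takes a point from camera to tool coordinates, whose origin is the TCP and whose axes are the flange's). Camera axes: x right, y down, z forward; pixel columns grow to the right and rows downward; lengths in m; the calibration is good to about 2 mm. The wrist camera is an equidistant fisheye: a pixel r from the principal point sees the ray r / f radians off the axis. A picture is of the moment at which its call begins: read the wrist's pose just before it. camera_model takes no time and is no camera call.
- manip.sign_off(): hands the job in; it is judged then, once.
The state is a dict: "clock": time; "joints": joint angles; "dq": joint speeds; "effort": joint torques, N m; "ee_pos": TCP position; "orientation": TCP orientation; "ft_force": force on the tool from outside, world axes, zero at the start; "wrist_torque": the same for the moment, N m; "finger_gap": finger opening in m; "gripper_force": force on a finger pad.
Only numpy, scipy, OpenCV 4.12 (cv2) and the standard library are available. Lean on these libraries where they do the work, as an engineer would, in place of code of your own. Each camera call takes 0.05 s, during which the arm holds its last target. There are 200 camera calls.

## Working session

There is one attempt and no reset: what is moved stays moved. The work goes in short steps, Python scripts to look and compute and a shell command to move; the robot and the scene stay as the last step left them, time stands still between calls to the robot, and variables do not carry over. Pictures are saved under pics/ and viewed, at most 14 in all, crops included, and the job is handed in when it is done.

```bash
mkdir -p pics; cat > h.py <<'E'
import numpy as np, cv2
from rig import manip
def pts(name):
    im,d=manip.capture(name); m=manip.camera_model(name)
    K=np.array(m["intrinsics"]); R=np.array(m["attitude"]); p=np.array(m["position"])
    v,u=np.mgrid[:400,:640]
    c=np.stack([(u-K[0,2])/K[0,0]*d,(v-K[1,2])/K[1,1]*d,d],-1)
    return im,d,c@R.T+p
E
python3 - <<'E'
from h import *
print(manip.camera_model("top"),manip.finger_overhang)
im,d,P=pts("top"); np.savez("top.npz",im=im,d=d,P=P)
im2,_=manip.capture("scene")
cv2.imwrite("pics/top.png",im); cv2.imwrite("pics/scene.png",im2)
z=P[...,2]; print(manip.state()["clock"],manip.state()["ee_pos"])
E
```

```text
{'intrinsics': array([[430.13153734,   0.        , 318.24378539],
       [  0.        , 430.13153734, 195.83788194],
       [  0.        ,   0.        ,   1.        ]]), 'position': array([ 0.45347368, -0.24531141,  0.92678696]), 'attitude': array([[-0.00975333, -0.99839339,  0.05581673],
       [-0.99991354,  0.0092454 , -0.00935101],
       [ 0.00881994, -0.0559031 , -0.99839724]])} 0.017
0.1 [ 0.18087911 -0.59774517  0.24761679]
```

View pics/top.png

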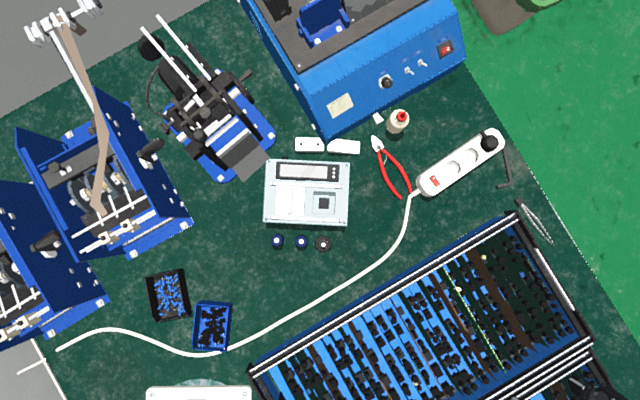

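The top view shows the counter at about (307,192), with the square well open at (324,204) and the shutter at (290,203). The bezel faces up (world +x) and the capacitors and knob are at (278–323,242). Next I'll measure it from the depth.

```bash
python3 - <<'E'
from h import *
f=np.load("top.npz");im,P=f["im"],f["P"];z=P[...,2]
roi=np.zeros(z.shape,bool);roi[150:232,255:358]=1
m=(roi&(z>.035)&(z<.056)).astype(np.uint8)
n,l,s,c=cv2.connectedComponentsWithStats(m);k=1+s[1:,4].argmax()
q=P[l==k];r=cv2.minAreaRect((q[:,:2]*1000).astype(np.float32));print("counter",r,np.median(q[:,2]))
rb=roi&(z>.058)&(z<.075);q=P[rb];print("rib",rb.sum(),cv2.minAreaRect((q[:,:2]*1000).astype(np.float32)),q.mean(0))
dk=roi&(im.max(2)<70);dk[:190]=0
n,l,s,c=cv2.connectedComponentsWithStats(dk.astype(np.uint8));
for i in range(1,n):
  if s[i,4]>20: print("dark",s[i],P[l==i].mean(0))
# heights around
hh=lambda x0,x1,y0,y1:(np.nanmax(z[(P[...,0]>x0)&(P[...,0]<x1)&(P[...,1]>y0)&(P[...,1]<y1)&(f["d"]>0)]))
print([round(float(hh(x,x+.1,y,y+.1)),2) for x in (.2,.3,.4,.5,.6) for y in (-.6,-.5,-.4,-.3,-.2,-.1)])
big=cv2.resize(im[140:260,240:380],None,fx=5,fy=5,interpolation=cv2.INTER_CUBIC);cv2.imwrite("pics/crop.png",big)
E
```

```text
counter ((521.6824951171875, -217.56103515625), (196.91412353515625, 147.56854248046875), 86.65676879882812) 0.04751356859489442
rib 98 ((494.06414794921875, -196.21395874023438), (8.07147216796875, 48.55280303955078), 88.56576538085938) [ 0.49382008 -0.19595874  0.06334458]
dark [266 223  80   9 401] [ 0.4386488  -0.22429166  0.00396881]
[0.11, 0.11, 0.11, 0.11, 0.11, 0.05, 0.11, 0.11, 0.11, 0.03, 0.0, 0.0, 0.11, 0.02, 0.05, 0.06, 0.07, 0.0, 0.06, 0.05, 0.05, 0.06, 0.08, 0.23, 0.06, 0.12, 0.16, 0.17, 0.18, 0.23]
```

View pics/crop.png

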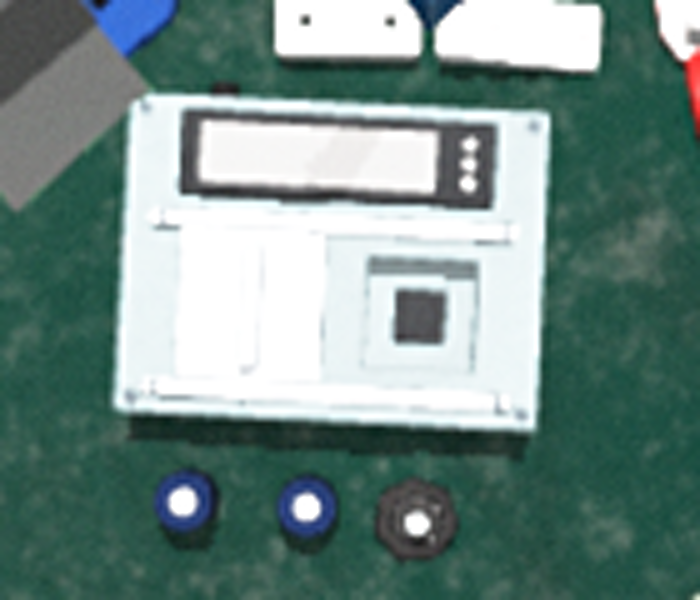

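View pics/scene.png

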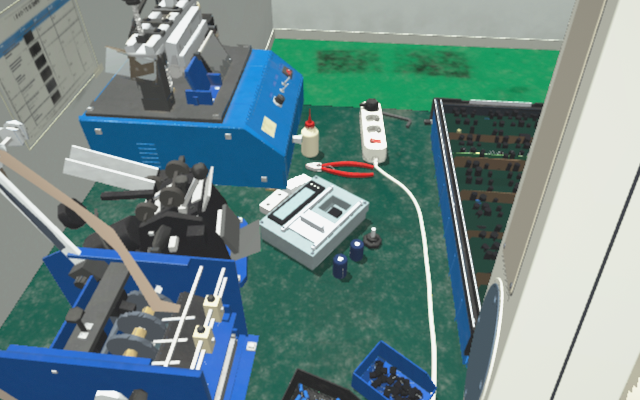

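The crop shows the counter's corners at crop (135,97), (548,110), (534,428) and (117,408), and the rib at about (252,310). The grey stand plate is close to the +x/+y corner. The scene view shows the space above the counter is free.

```bash
python3 - <<'E'
from h import *
f=np.load("top.npz");P=f["P"];z=P[...,2];d=f["d"]
m=manip.camera_model("top");K=m["intrinsics"];R=m["attitude"];p=m["position"]
def ray(cx,cy,h):
    u,v=(cx+.5)/5-.5+240,(cy+.5)/5-.5+140
    r=R@np.array([(u-K[0,2])/K[0,0],(v-K[1,2])/K[1,1],1]);return p+r*(h-p[2])/r[2]
TL,TR,BR,BL=[ray(*c,.046) for c in((135,97),(548,110),(534,428),(117,408))]
print(np.round([TL,TR,BR,BL],4)); c=(TL+TR+BR+BL)/4
print("sizes",*[np.linalg.norm(a) for a in(TL-TR,BL-BR,TL-BL,TR-BR)])
ey=(TL-TR+BL-BR);yaw=np.arctan2(-ey[0],ey[1]);print("c",c,"yaw",np.degrees(yaw))
A=np.array([[np.cos(yaw),-np.sin(yaw)],[np.sin(yaw),np.cos(yaw)]])
W=lambda x,y:np.round(c[:2]+A@[x,y],4)
print("round",W(-.02,.037),"square",W(-.02,-.037),"sqkey ray",ray(419,316,.031))
print("rib",ray(252,310,.064),"in counter",A.T@(np.array([.4938,-.196])-c[:2]))
s=manip.state();print(np.round(s["orientation"],3),s["finger_gap"])
L=(P[...,:2]-c[:2])@A
w=(d>0)&(z>.075)&(np.abs(L[...,0])<.2)&(np.abs(L[...,1])<.25)
for y in np.arange(0,.2,.02):
  q=w&(L[...,1]>y)&(L[...,1]<y+.02)
  print(round(y,2),"minx",np.round(L[...,0][q].min(),3) if q.any() else None, "zmax x<.08", z[q&(L[...,0]<.1)].max() if (q&(L[...,0]<.1)).any() else 0)
E
```

```text
[[ 0.5797 -0.148   0.046 ]
 [ 0.5728 -0.3181  0.046 ]
 [ 0.4421 -0.3105  0.046 ]
 [ 0.4519 -0.1403  0.046 ]]
sizes 0.1702203606054723 0.17056877141392254 0.12799343399653965 0.13096561051313949
c [ 0.51160572 -0.22920915  0.046     ] yaw -2.8037366161703723
round [ 0.4934 -0.1913] square [ 0.4898 -0.2652] sqkey ray [ 0.4889214  -0.26430648  0.031     ]
rib [ 0.49065492 -0.1966107   0.064     ] in counter [-0.01940883  0.03229843]
[[ 0.957  0.29  -0.   ]
 [ 0.29  -0.957  0.001]
 [ 0.    -0.001 -1.   ]] 0.0855464712654643
0.0 minx 0.153 zmax x<.08 0
0.02 minx 0.18 zmax x<.08 0
0.04 minx None zmax x<.08 0
0.06 minx None zmax x<.08 0
0.08 minx None zmax x<.08 0
0.1 minx 0.094 zmax x<.08 0.07987038513763867
0.12 minx 0.077 zmax x<.08 0.17689320964222355
0.14 minx 0.059 zmax x<.08 0.179665011182099
0.16 minx 0.047 zmax x<.08 0.23426447393158434
0.18 minx 0.047 zmax x<.08 0.2330671137024185
```

```bash
for i in 1 ; do python3 -m creep '{"offset":[[0.0196,0.027,0],[0.0196,0.027,0],[0.0196,0.027,0],[0.0196,0.027,0],[0.0196,0.027,0],[0.0196,0.027,0],[0.0196,0.027,0],[0.0196,0.027,0]],"rot":[[0,0,-0.0215],[0,0,-0.0215],[0,0,-0.0215],[0,0,-0.0215],[0,0,-0.0215],[0,0,-0.0215],[0,0,-0.0215],[0,0,-0.0215]],"fingers":[0,0,0,0,0,0,0,0]}' 20; done
python3 -m creep '{"offset":[[0.0196,0.027,0],[0.0196,0.027,0],[0.0196,0.027,0],[0.0196,0.027,0],[0.0196,0.027,0],[0.0196,0.027,0],[0.0196,0.027,0],[0.0196,0.027,0]],"rot":[[0,0,-0.0215],[0,0,-0.0215],[0,0,-0.0215],[0,0,-0.0215],[0,0,-0.0215],[0,0,-0.0215],[0,0,-0.0215],[0,0,-0.0215]],"fingers":[0,0,0,0,0,0,0,0]}'
python3 -m creep '{"offset":[[0,0,-0.03],[0,0,-0.03],[0,0,-0.03],[0,0,0]],"rot":[[0,0,0],[0,0,0],[0,0,0],[0,0,0]],"fingers":[0,0,0,0]}'
python3 - <<'E'
from h import *
s=manip.state();print(s["ee_pos"],np.round(s["orientation"],3),s["finger_gap"],s["joints"],s["ft_force"])
m=manip.camera_model("wrist");print(m)
im,d=manip.capture("wrist");cv2.imwrite("pics/w1.png",im)
E
```

```text
clock: 0.77
ee_pos: [0.3383, -0.3806, 0.2481]
orientation: [[0.993, 0.12, -0.0], [0.12, -0.993, 0.0], [-0.0, -0.0, -1.0]]
ft_force: [-0.5, -0.1, 0.3]
finger_gap: 0.0003
gripper_force: 0.0
clock: 1.43
ee_pos: [0.4951, -0.1646, 0.2481]
orientation: [[0.999, -0.051, -0.0], [-0.051, -0.999, 0.0], [-0.0, -0.0, -1.0]]
ft_force: [0.8, -0.5, 0.3]
finger_gap: 0.0002
gripper_force: 0.0
clock: 1.77
ee_pos: [0.4911, -0.1646, 0.1534]
orientation: [[0.999, -0.049, -0.009], [-0.049, -0.999, 0.003], [-0.009, -0.003, -1.0]]
ft_force: [-1.2, 0.1, -0.8]
finger_gap: 0.0003
gripper_force: 0.0
[ 0.49112936 -0.16455143  0.15335348] [[ 0.999 -0.049 -0.009]
 [-0.049 -0.999  0.003]
 [-0.009 -0.003 -1.   ]] 0.00030213250137298494 [-1.98394129e+01  2.34691493e+01  1.10334814e+02 -8.11119987e-04
  4.67498272e+01  7.29966199e+01] [-1.18004272  0.07125109 -0.80598437]
{'intrinsics': array([[309.70691629,   0.        , 325.8117303 ],
       [  0.        , 309.70691629, 199.85223932],
       [  0.        ,   0.        ,   1.        ]]), 'mount': array([[ 5.58093424e-04, -9.58973825e-01, -2.83494077e-01,
         7.16997754e-02],
       [ 9.99999842e-01,  5.17265506e-04,  2.18873199e-04,
        -6.03949697e-04],
       [-6.32519617e-05, -2.83494154e-01,  9.58973962e-01,
        -1.25477133e-01],
       [ 0.00000000e+00,  0.00000000e+00,  0.00000000e+00,
         1.00000000e+00]])}
```

View pics/w1.png

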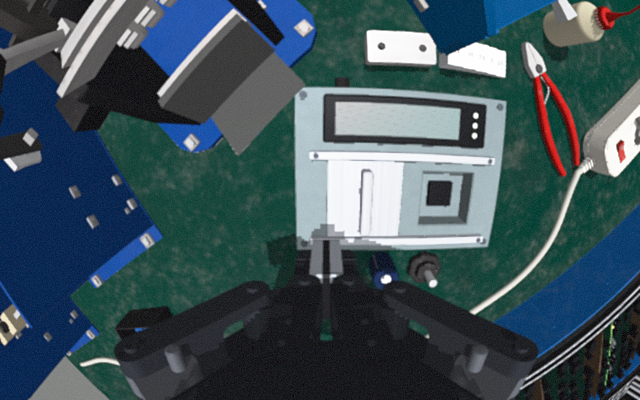

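The wrist view shows the closed tips at (325,232), the rib top from (369,171) to (363,236), and the square key centred at (438,193). I'll cast rays to check these positions.

```bash
cat >> h.py <<'E'
def wray(u,v,h,s):
    m=manip.camera_model("wrist");K=m["intrinsics"];M=m["mount"]
    a=np.array([(u-K[0,2])/K[0,0],(v-K[1,2])/K[1,1]]);r=np.linalg.norm(a)
    q=np.r_[a/r*np.sin(r),np.cos(r)]
    R=np.array(s["orientation"]);w=R@M[:3,:3]@q;p=np.array(s["ee_pos"])+R@M[:3,3]
    return np.round(p+w*(h-p[2])/w[2],4)
def ctr(p,c=(.5116,-.2292),yaw=-.0489):
    A=np.array([[np.cos(yaw),-np.sin(yaw)],[np.sin(yaw),np.cos(yaw)]]);return np.round((np.array(p[:2])-c)@A,4)
E
python3 - <<'E'
from h import *
s=manip.state();print(s["ee_pos"],np.round(s["orientation"],3)[:,2],ctr(s["ee_pos"]))
for n,u,v,h in(("rib+",369,171,.0645),("rib-",363,236,.0645),("sqkey",438,193,.031),("TL",297,90,.046),("TR",506,92,.046),("BRscrew",483,241,.046)):
  p=wray(u,v,h,s);print(n,p,ctr(p))
E
```

```text
[ 0.49243921 -0.16524208  0.15583517] [-0.006  0.002 -1.   ] [-0.0223  0.0629]
rib+ [ 0.5195 -0.1968  0.0645] [0.0063 0.0327]
rib- [ 0.4693 -0.1918  0.0645] [-0.0441  0.0353]
sqkey [ 0.4908 -0.2627  0.031 ] [-0.0191 -0.0345]
TL [ 0.5805 -0.1473  0.046 ] [0.0648 0.0852]
TR [ 0.5806 -0.3195  0.046 ] [ 0.0733 -0.0868]
BRscrew [ 0.4477 -0.306   0.046 ] [-0.0601 -0.0798]
```

```bash
python3 -m creep '{"offset":[[0,0,-0.025],[0,0,-0.025],[0,0,-0.02],[0,0,-0.014],[0,0,0],[0,0,0],[0,0,0]],"rot":[[0,0,0],[0,0,0],[0,0,0],[0,0,0],[0,0,0],[0,0,0],[0,0,0]],"fingers":[0,0,0,0,0,0,0]}'
python3 - <<'E'
from h import *
s=manip.state();print(ctr(s["ee_pos"]))
im,d=manip.capture("wrist");cv2.imwrite("pics/w2.png",im[100:330,200:520])
E
```

```text
clock: 2.4
ee_pos: [0.4958, -0.1668, 0.0761]
orientation: [[0.999, -0.05, 0.002], [-0.05, -0.999, -0.001], [0.002, 0.001, -1.0]]
ft_force: [0.7, 1.0, 0.1]
finger_gap: -0.0002
gripper_force: 0.0
[-0.0188  0.0616]
```

View pics/w2.png

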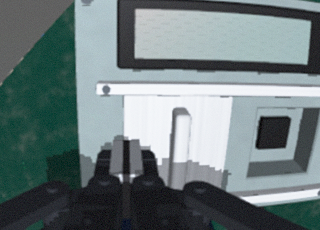

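The crop shows the tips left of the rib, above the plate, with nothing in the way. Now I'll push towards -y.

```bash
python3 -m creep '{"offset":[[0,0,-0.002],[-0.0004,-0.008,0],[-0.0004,-0.008,0],[-0.0004,-0.008,0],[-0.0004,-0.008,0],[-0.0004,-0.008,0],[0,0,0],[0,0,0]],"rot":[[0,0,0],[0,0,0],[0,0,0],[0,0,0],[0,0,0],[0,0,0],[0,0,0],[0,0,0]],"fingers":[0,0,0,0,0,0,0,0]}'
python3 - <<'E'
from h import *
s=manip.state();print(ctr(s["ee_pos"]))
im,d,P=pts("top");z=P[...,2]
rb=(z>.058)&(z<.072)&(np.abs(P[...,0]-.49)<.05)&(np.abs(P[...,1]+.23)<.07)
print(rb.sum(),cv2.minAreaRect((P[rb][:,:2]*1000).astype(np.float32)))
im,d=manip.capture("wrist");cv2.imwrite("pics/w3.png",im[100:330,200:520])
E
```

```text
clock: 3.12
ee_pos: [0.4924, -0.207, 0.0722]
orientation: [[0.999, -0.051, -0.0], [-0.051, -0.999, -0.0], [-0.0, 0.0, -1.0]]
ft_force: [0.4, -0.1, -0.3]
finger_gap: 0.0
gripper_force: 0.0
[-0.0202  0.0213]
0 ((0.0, 0.0), (0.0, 0.0), 0.0)
```

View pics/w3.png

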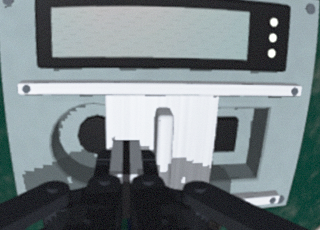

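The shutter is moving: the round key is showing at crop (93,132) and the rib's far end is at crop (164,108). I'll compute where the rib is relative to the tool.

```bash
python3 - <<'E'
from h import *
s=manip.state();print(ctr(s["ee_pos"]))
for u,v,h in((364,208,.0645),(293,232,.031)): print(ctr(wray(u,v,h,s)))
E
python3 -m creep '{"offset":[[-0.0004,-0.008,0],[-0.0004,-0.008,0],[-0.0004,-0.008,0],[0,0,0],[0,0,0],[0,0,0]],"rot":[[0,0,0],[0,0,0],[0,0,0],[0,0,0],[0,0,0],[0,0,0]],"fingers":[0,0,0,0,0,0]}'
python3 - <<'E'
from h import *
s=manip.state();print(ctr(s["ee_pos"]))
im,d=manip.capture("wrist");cv2.imwrite("pics/w4.png",cv2.resize(im[100:330,200:520],None,fx=2,fy=2))
E
```

```text
[-0.0204  0.022 ]
[0.0082 0.0052]
[-0.0175  0.0417]
clock: 3.72
ee_pos: [0.4916, -0.2306, 0.0724]
orientation: [[0.999, -0.051, 0.001], [-0.051, -0.999, -0.0], [0.001, 0.0, -1.0]]
ft_force: [1.1, 0.3, 0.4]
finger_gap: 0.0001
gripper_force: 0.0
[-0.0199 -0.0024]
```

View pics/w4.png

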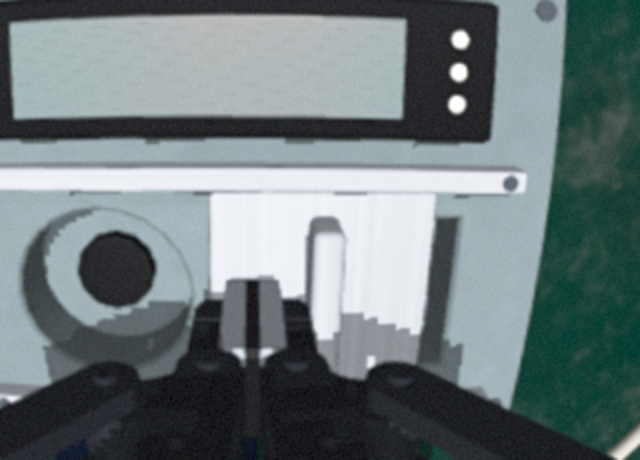

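The rib is at crop (325,270), the plate covers most of the square well, and the round well is nearly clear. Key at (116,268).

```bash
python3 - <<'E'
from h import *
s=manip.state();print(ctr(s["ee_pos"]))
for n,u,v,h in(("ribend",364,209,.0645),("key",258,234,.031),("plateR",417,210,.0505),("plateL",306,210,.0505),("BRrailscrew",455,191,.0535)): print(n,ctr(wray(u,v,h,s)))
E
python3 -m creep '{"offset":[[-0.0002,-0.005,0],[-0.0002,-0.004,0],[0,0,0],[0,0,0],[0,0,0],[0,0,0]],"rot":[[0,0,0],[0,0,0],[0,0,0],[0,0,0],[0,0,0],[0,0,0]],"fingers":[0,0,0,0,0,0]}'
python3 - <<'E'
from h import *
s=manip.state();print(ctr(s["ee_pos"]))
E
python3 -m creep '{"offset":[[-0.0001,-0.003,0],[0,0,0],[0,0,0],[0,0,0]],"rot":[[0,0,0],[0,0,0],[0,0,0],[0,0,0]],"fingers":[0,0,0,0]}'
python3 - <<'E'
from h import *
s=manip.state();print(ctr(s["ee_pos"]))
im,d=manip.capture("wrist");cv2.imwrite("pics/w5.png",cv2.resize(im[100:330,200:520],None,fx=2,fy=2))
E
```

```text
[-0.02   -0.0021]
ribend [ 0.0079 -0.019 ]
key [-0.0187  0.0386]
plateR [ 0.0027 -0.0487]
plateL [0.0029 0.0084]
BRrailscrew [ 0.0137 -0.0678]
clock: 4.27
ee_pos: [0.4911, -0.2393, 0.0724]
orientation: [[0.999, -0.05, 0.0], [-0.05, -0.999, -0.0], [0.0, 0.0, -1.0]]
ft_force: [-1.0, -0.1, -0.0]
finger_gap: 0.0002
gripper_force: 0.0
[-0.0199 -0.0111]
clock: 4.6
ee_pos: [0.4909, -0.2422, 0.0723]
orientation: [[0.999, -0.05, 0.0], [-0.05, -0.999, -0.0], [0.0, 0.0, -1.0]]
ft_force: [0.4, -0.1, 1.2]
finger_gap: 0.0
gripper_force: 0.1
[-0.02  -0.014]
```

View pics/w5.png

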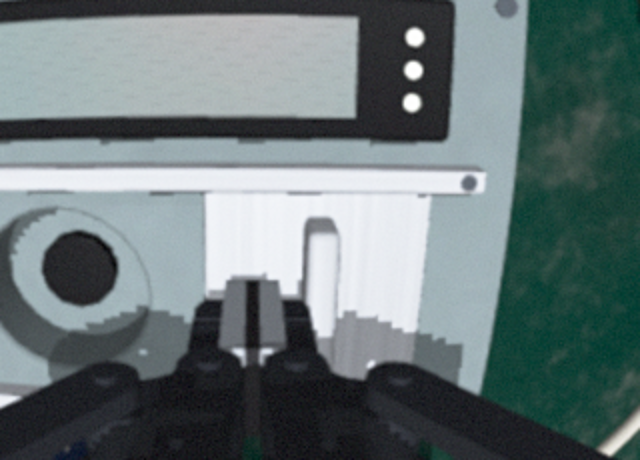

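The shutter is nearly at its stop, with the rib at (320,280) and the square well covered. I'll nudge it 2 mm more and watch the force.

```bash
python3 -m creep '{"offset":[[-0.0001,-0.002,0],[0,0,0],[0,0,0],[0,0,0]],"rot":[[0,0,0],[0,0,0],[0,0,0],[0,0,0]],"fingers":[0,0,0,0]}'
python3 - <<'E'
from h import *
s=manip.state();print(ctr(s["ee_pos"]))
im,d=manip.capture("wrist");K=0
roi=im[190:280,200:275];m=(roi.max(2)<60).astype(np.uint8);n,l,st,c=cv2.connectedComponentsWithStats(m)
for i in range(1,n):
  if st[i,4]>150: print(st[i],c[i]+[200,190],ctr(wray(*(c[i]+[200,190]),.031,s)),wray(*(c[i]+[200,190]),.031,s))
E
```

```text
clock: 4.98
ee_pos: [0.4908, -0.2442, 0.0723]
orientation: [[0.999, -0.05, -0.0], [-0.05, -0.999, -0.0], [-0.0, 0.0, -1.0]]
ft_force: [-0.1, 1.6, -1.2]
finger_gap: -0.0
gripper_force: 0.3
[-0.02  -0.016]
[  19   26   37   36 1008] [236.61904762 233.59920635] [-0.0187  0.038 ] [ 0.4948 -0.1903  0.031 ]
```

```bash
python3 -m creep '{"offset":[[0,0.005,0],[0,0.005,0.015],[0.001,0.02,0.005],[0.0027,0.024,0],[0,0,0],[0,0,0],[0,0,0]],"rot":[[0,0,0],[0,0,0],[0,0,0],[0,0,0],[0,0,0],[0,0,0],[0,0,0]],"fingers":[0,0,0,0,0,0,0]}'
python3 -m creep '{"offset":[[0,0,-0.015],[0,0,-0.015],[0,0,-0.01],[0,0,0],[0,0,0],[0,0,0]],"rot":[[0,0,0],[0,0,0],[0,0,0],[0,0,0],[0,0,0],[0,0,0]],"fingers":[0,0,0,0,0,0]}'
python3 - <<'E'
from h import *
s=manip.state();print(ctr(s["ee_pos"]),s["ft_force"])
im,d=manip.capture("wrist");cv2.imwrite("pics/w6.png",cv2.resize(im[100:330,200:520],None,fx=2,fy=2))
E
```

```text
clock: 5.62
ee_pos: [0.4947, -0.1902, 0.0924]
orientation: [[0.999, -0.049, 0.0], [-0.049, -0.999, -0.0], [0.0, 0.0, -1.0]]
ft_force: [-0.0, -0.8, 0.9]
finger_gap: 0.0
gripper_force: 0.0
clock: 6.12
ee_pos: [0.4947, -0.1906, 0.0526]
orientation: [[0.999, -0.051, 0.0], [-0.051, -0.999, -0.0], [0.0, 0.0, -1.0]]
ft_force: [0.5, -0.2, 0.5]
finger_gap: 0.0001
gripper_force: 0.0
[-0.0188  0.0377] [ 0.454711   -0.16877827  0.46307735]
```

View pics/w6.png

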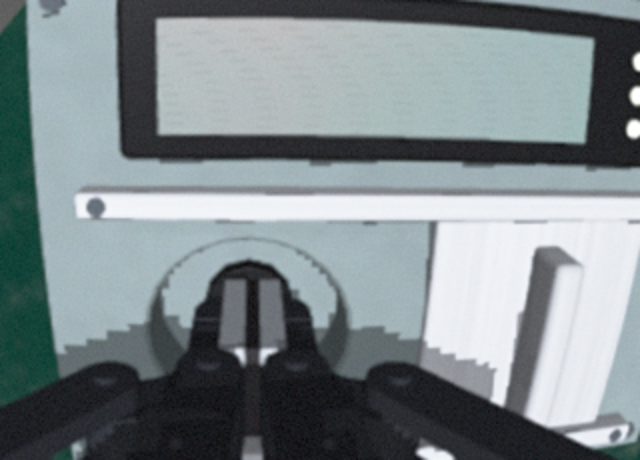

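The tips are in the round well, centred on the key at (250,300), and the shutter stands open on the right. I'll press in steps.

```bash
python3 -m creep '{"offset":[[0,0,-0.004],[0,0,-0.002],[0,0,0],[0,0,0],[0,0,0]],"rot":[[0,0,0],[0,0,0],[0,0,0],[0,0,0],[0,0,0]],"fingers":[0,0,0,0,0]}'
python3 -m creep '{"offset":[[0,0,-0.003],[0,0,0],[0,0,0],[0,0,0]],"rot":[[0,0,0],[0,0,0],[0,0,0],[0,0,0]],"fingers":[0,0,0,0]}'
```

```text
clock: 6.58
ee_pos: [0.4951, -0.1905, 0.0467]
orientation: [[0.999, -0.05, 0.001], [-0.05, -0.999, -0.001], [0.001, 0.001, -1.0]]
ft_force: [1.8, -1.7, 3.4]
finger_gap: -0.0002
gripper_force: 1.3
clock: 6.92
ee_pos: [0.495, -0.1904, 0.0435]
orientation: [[0.999, -0.05, 0.001], [-0.05, -0.999, -0.0], [0.001, 0.0, -1.0]]
ft_force: [1.9, -3.0, 4.3]
finger_gap: -0.0001
gripper_force: 2.2
```

```bash
python3 -m creep '{"offset":[[0,0,-0.001],[0,0,0],[0,0,0],[0,0,0]],"rot":[[0,0,0],[0,0,0],[0,0,0],[0,0,0]],"fingers":[0,0,0,0]}'
python3 -m creep '{"offset":[[0,0,-0.0007],[0,0,0],[0,0,0],[0,0,0]],"rot":[[0,0,0],[0,0,0],[0,0,0],[0,0,0]],"fingers":[0,0,0,0]}'
```

```text
clock: 7.25
ee_pos: [0.4951, -0.1904, 0.043]
orientation: [[0.999, -0.05, 0.001], [-0.05, -0.999, -0.001], [0.001, 0.0, -1.0]]
ft_force: [1.0, -2.5, 10.5]
finger_gap: -0.0
gripper_force: 5.0
clock: 7.58
ee_pos: [0.4951, -0.1905, 0.0428]
orientation: [[0.999, -0.05, 0.001], [-0.05, -0.999, -0.001], [0.001, 0.0, -1.0]]
ft_force: [-1.4, -0.3, 17.1]
finger_gap: 0.0001
gripper_force: 8.7
```

The force rose sharply to 17 N, so the key is home. Next I'll retract and go over the rib to its -y side.

```bash
python3 -m creep '{"offset":[[0,0,0.02],[0,0,0.03],[0,0,0.02],[-0.0022,-0.0337,0],[-0.0022,-0.0337,0],[-0.0022,-0.0337,0],[0,0,0],[0,0,0]],"rot":[[0,0,0],[0,0,0],[0,0,0],[0,0,0],[0,0,0],[0,0,0],[0,0,0],[0,0,0]],"fingers":[0,0,0,0,0,0,0,0]}'
python3 - <<'E'
from h import *
s=manip.state();print(ctr(s["ee_pos"]))
im,d=manip.capture("wrist");cv2.imwrite("pics/w7.png",cv2.resize(im[100:330,200:520],None,fx=2,fy=2))
E
```

```text
clock: 8.25
ee_pos: [0.4867, -0.2921, 0.1109]
orientation: [[0.999, -0.053, -0.002], [-0.053, -0.999, 0.001], [-0.002, -0.001, -1.0]]
ft_force: [-0.1, 0.3, -0.7]
finger_gap: 0.0003
gripper_force: 0.0
[-0.0218 -0.064 ]
```

View pics/w7.png

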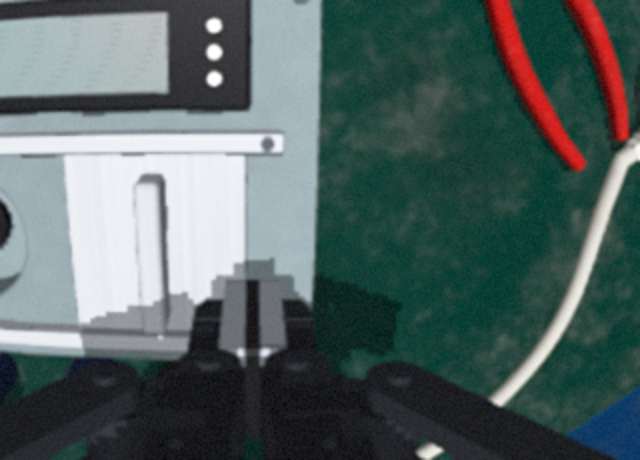

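The tips are on the -y side of the rib: rib at (150,250), tips at (250,310). I'll lower and push back.

```bash
python3 -m creep '{"offset":[[0,0,-0.018],[0,0,-0.012],[0,0,-0.008],[0,0,0],[0,0,0]],"rot":[[0,0,0],[0,0,0],[0,0,0],[0,0,0],[0,0,0]],"fingers":[0,0,0,0,0]}'
python3 -m creep '{"offset":[[0.0004,0.008,0],[0.0004,0.008,0],[0.0004,0.008,0],[0.0004,0.008,0],[0.0004,0.008,0],[0.0004,0.008,0],[0.0004,0.008,0],[0.0004,0.008,0]],"rot":[[0,0,0],[0,0,0],[0,0,0],[0,0,0],[0,0,0],[0,0,0],[0,0,0],[0,0,0]],"fingers":[0,0,0,0,0,0,0,0]}'
python3 -m creep '{"offset":[[0.0003,0.006,0],[0.0001,0.003,0],[0,0,0],[0,0,0],[0,0,0],[0,0,0]],"rot":[[0,0,0],[0,0,0],[0,0,0],[0,0,0],[0,0,0],[0,0,0]],"fingers":[0,0,0,0,0,0]}'
python3 - <<'E'
from h import *
s=manip.state();print(ctr(s["ee_pos"]))
im,d=manip.capture("wrist");cv2.imwrite("pics/w8.png",cv2.resize(im[100:330,200:520],None,fx=2,fy=2))
E
```

```text
clock: 8.72
ee_pos: [0.4875, -0.2903, 0.0729]
orientation: [[0.999, -0.049, -0.002], [-0.049, -0.999, 0.001], [-0.002, -0.001, -1.0]]
ft_force: [-0.1, 0.1, -0.7]
finger_gap: -0.0001
gripper_force: 0.0
clock: 9.38
ee_pos: [0.4917, -0.2266, 0.074]
orientation: [[0.999, -0.05, 0.001], [-0.05, -0.999, -0.001], [0.001, 0.0, -1.0]]
ft_force: [1.8, -2.2, 1.1]
finger_gap: -0.0001
gripper_force: 1.1
clock: 9.88
ee_pos: [0.491, -0.2183, 0.0733]
orientation: [[0.999, -0.051, -0.001], [-0.051, -0.999, 0.0], [-0.001, -0.0, -1.0]]
ft_force: [-0.1, 0.1, 0.8]
finger_gap: 0.0002
gripper_force: 0.0
[-0.0211  0.0099]
```

View pics/w8.png

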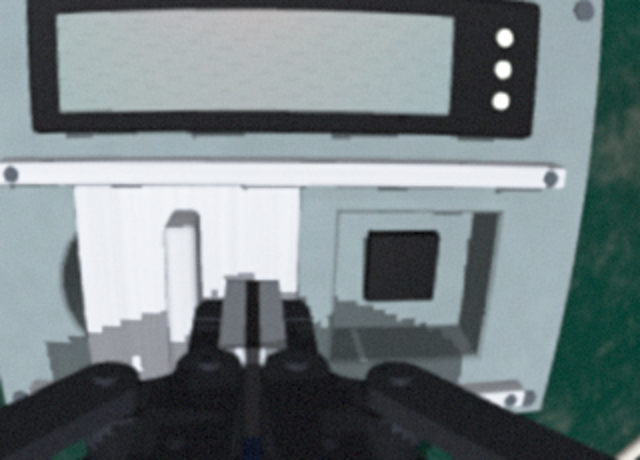

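A thin sliver of the round well is still open at (72,280), so the shutter has about 9–10 mm to go. I'll push 8 mm more.

```bash
python3 -m creep '{"offset":[[0.0003,0.004,0],[0.0001,0.002,0],[0.0001,0.0015,0],[0,0,0],[0,0,0],[0,0,0],[0,0,0]],"rot":[[0,0,0],[0,0,0],[0,0,0],[0,0,0],[0,0,0],[0,0,0],[0,0,0]],"fingers":[0,0,0,0,0,0,0]}'
python3 -m creep '{"offset":[[0,0.0015,0],[0,0,0],[0,0,0],[0,0,0]],"rot":[[0,0,0],[0,0,0],[0,0,0],[0,0,0]],"fingers":[0,0,0,0]}'
python3 -m creep '{"offset":[[0,0.0015,0],[0,0,0],[0,0,0],[0,0,0]],"rot":[[0,0,0],[0,0,0],[0,0,0],[0,0,0]],"fingers":[0,0,0,0]}'
```

```text
clock: 10.52
ee_pos: [0.4921, -0.2107, 0.0737]
orientation: [[0.999, -0.05, 0.0], [-0.05, -0.999, 0.0], [0.0, -0.0, -1.0]]
ft_force: [-0.1, -0.1, 0.5]
finger_gap: 0.0
gripper_force: 0.0
clock: 10.85
ee_pos: [0.4921, -0.2093, 0.0736]
orientation: [[0.999, -0.05, 0.0], [-0.05, -0.999, -0.0], [0.0, 0.0, -1.0]]
ft_force: [0.3, -0.5, 0.1]
finger_gap: 0.0001
gripper_force: 0.3
clock: 11.18
ee_pos: [0.4921, -0.2078, 0.0737]
orientation: [[0.999, -0.05, 0.0], [-0.05, -0.999, -0.0], [0.0, 0.0, -1.0]]
ft_force: [1.0, -0.1, -0.1]
finger_gap: 0.0002
gripper_force: 0.4
```

```bash
python3 -m creep '{"offset":[[0,-0.006,0],[0,-0.002,0.02],[0,0,0.03],[0,0,0.035],[-0.01,-0.035,0.01],[-0.02,-0.035,0],[-0.02,-0.035,0],[0,0,0]],"rot":[[0,0,0],[0,0,0],[0,0,0],[0,0,0],[0,0,0],[0,0,0],[0,0,0],[0,0,0]],"fingers":[0,0,0,0,0,0,0,0]}'
python3 -m creep '{"offset":[[-0.02,-0.035,0],[-0.02,-0.035,0],[-0.02,-0.035,0],[0,0,0],[0,0,0]],"rot":[[0,0,0],[0,0,0],[0,0,0],[0,0,0],[0,0,0]],"fingers":[0,0,0,0,0]}'
python3 - <<'E'
from h import *
im,d,P=pts("top");z=P[...,2]
rb=(z>.058)&(z<.072)&(np.abs(P[...,0]-.49)<.035)&(np.abs(P[...,1]+.21)<.06)
r=cv2.minAreaRect((P[rb][:,:2]*1000).astype(np.float32));print(rb.sum(),r,ctr(np.array(r[0])/1000))
cv2.imwrite("pics/end.png",cv2.resize(im[140:260,240:380],None,fx=5,fy=5,interpolation=cv2.INTER_CUBIC))
E
```

```text
clock: 11.85
ee_pos: [0.4394, -0.3258, 0.1692]
orientation: [[0.999, -0.054, 0.0], [-0.054, -0.999, -0.002], [0.0, 0.002, -1.0]]
ft_force: [-0.0, 0.9, 0.0]
finger_gap: -0.0001
gripper_force: 0.0
clock: 12.27
ee_pos: [0.3806, -0.4273, 0.1684]
orientation: [[0.999, -0.054, -0.0], [-0.054, -0.999, 0.001], [-0.0, -0.0, -1.0]]
ft_force: [1.2, 0.8, 0.0]
finger_gap: -0.0001
gripper_force: 0.0
101 ((493.901611328125, -193.3680419921875), (8.143671989440918, 48.363224029541016), 86.3219223022461) [-0.0194  0.0349]
```

View pics/end.png

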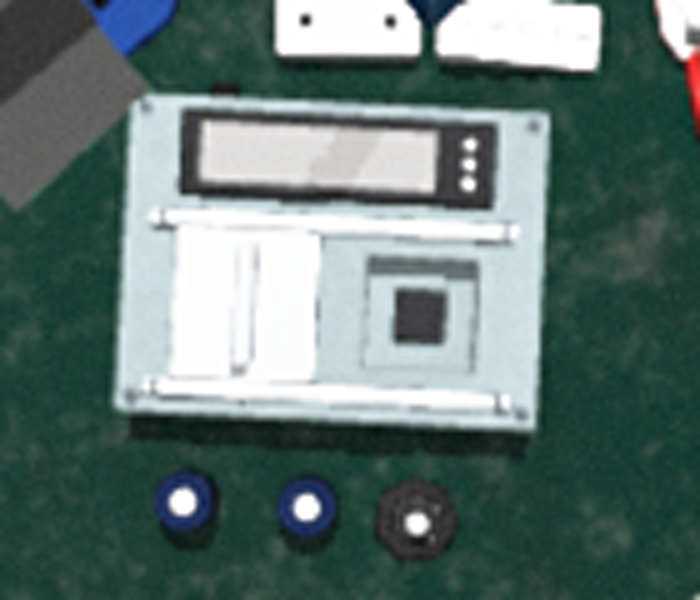

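The picture shows the shutter back over the round well, about 2 mm from its stop, and nothing else has moved. Before handing in, I'll use the earlier pictures to check how far the shutter opened.

```bash
python3 - <<'E'
from h import *
def R(yaw,a,b):
    return np.array([[.9986,-yaw,a],[-yaw,-.9986,b],[a,-b,-1]])
f=lambda s,l:[print(n,ctr(wray(200+u/2,100+v/2,h,s))) for n,u,v,h in l]
f(dict(ee_pos=[.4867,-.2921,.1109],orientation=R(.053,-.002,.001)),
 [("plateR",246,170,.0505),("plateL",66,170,.0505),("railend",284,143,.0535),("rib",150,182,.0645),("counter R edge",319,100,.046)])
print()
f(dict(ee_pos=[.491,-.2183,.0733],orientation=R(.051,-.001,0)),
 [("plateR",299,200,.0505),("plateL",77,200,.0505),("railend",564,178,.0535),("rib",183,220,.0645),("well L",337,212,.046),("well R",501,214,.046),("Redge",603,100,.046)])
E
```

```text
plateR [ 0.0044 -0.0618]
plateL [ 0.0049 -0.0045]
railend [ 0.0135 -0.0733]
rib [ 0.0045 -0.0341]
counter R edge [ 0.0257 -0.0844]

plateR [ 0.0067 -0.0015]
plateL [0.0067 0.0552]
railend [ 0.0135 -0.0723]
rib [0.006  0.0261]
well L [ 0.002  -0.0118]
well R [ 0.0012 -0.0579]
Redge [ 0.034  -0.0869]
```

The open position comes out at about 0.071–0.072 m, above the 0.066 m needed.

```bash
python3 -c "
from rig import manip
print(manip.sign_off())"
```

```text
the job is handed in; nothing more can be done
None
```

I slid the shutter fully across (to about 71 mm), pressed the round key until it bottomed out, and pushed the shutter back to about 2 mm from its stop; the final picture shows the counter and the small parts in view where they were. I've handed the job in; no verdict came back.

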